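Bring the free cup of a desk carousel round and put the glue stick away

TASK

Put the glue stick away in the desk carousel. First, pressing only lightly on the bare outer rim of its round plate, push the plate round until the empty cup points squarely to the front, over the pointer tab of the foot; then gently stand the glue stick upright in that cup and let go, with the cup still at the front. Do not push on the cups or the small things in them, and leave the other things on the desk alone.

Things in the scene. Friction and masses are not known exactly. Their poses are not given: they have to be found in the camera images.
- carousel: Fixed aluminium foot of the desk carousel on the desk; origin at the centre of its underside, on the upright turning axis. Disc of 92 mm radius, low; a flat pointer tab 18 mm wide, 8 mm high runs out along the foot's -x axis to 145 mm from the axis: that way is the carousel's front. On a post above it turns a level, flat, round wooden plate, 120 mm in radius, 12 mm thick.
- platter (a joint): Angle of the carousel's plate on the foot, rad, growing counter-clockwise seen from above, unlimited. At 0 or any whole turn the empty cup points to the front, over the tab; the empty cup lies at angle pi + this value from the foot's +x axis. Steady turning friction of 0.22 N m; it stays where it is left.
- plate_axis (a point): Point on the turning axis at desk height, below the plate. The height of the plate's top changes from start to start, 46 to 74 mm above the desk, and is not measured: feel for it. The plate is sprung: it sinks 1 mm for each 5 N of downward force, 15 mm at most. More than 15 N from the fingers harms it.
- rim_spot (a point): Point at desk height, 102 mm from the axis towards the front, below the middle of the plate's bare rim. The top of the plate is bare all the way round from 82 mm to 120 mm from the axis; fingertips pressed on the wood hold it with a friction coefficient of 0.45 or more, so 5 N and up will carry it.
- front_spot (a point): Point at desk height, 58 mm from the axis to the front; the middle of the empty cup must come above it. Fixed on the plate 58 mm from the axis, a quarter turn apart: three round cups (outside 39, inside 33, height 28 mm, floor = plate top): one empty, one with an eraser, one with a memory stick (56 mm high); opposite the empty one a 46 mm square tray with a binder clip.
- glue_middle (a point): Middle (half-way up, on the axis) of the loose glue stick: a plain round stick, 27 mm in diameter and 90 mm high, 28 to 56 g, standing upright on the desk; z axis along the stick, up.
- stapler: Black desk stapler, 42 x 153 x 60 mm, origin at the centre of its underside. A bystander.
- mug: White mug, about 80 mm in diameter and 91 mm high, origin at the underside. A bystander.
- ink_pad: Flat stamp pad tin, 72 x 112 x 20 mm, origin at the centre of its underside. A bystander.
- rubber_stamp: Wooden rubber stamp with turned handle, 26 x 60 x 74 mm, origin at the centre of its underside. A bystander.

How it is judged:
By the outcome, as a careful person would: the job done as asked, in the order asked, and still so for the second after the job is handed in, with the robot touching nothing.
It also fails if it takes over 72 s, if anything falls off the work surface, if the arm or the gripper's body presses on something with over 40 N, if the wrist force passes 120 N, or if a joint passes its speed limit or range.

ROBOT

A 6-joint arm with a two-finger parallel gripper is mounted at the origin on the work surface; the furniture and walls round the work are solid. World frame = base frame: x ahead of the robot, y to its left, z up, the work surface at z = 0. Lengths are in m, angles in rad, forces in N, time in s.
With the tool pointing down it reaches from about 0.325 to 0.9 m from the base axis. Payload 6.1 kg.
Tool frame: the origin (TCP) lies at the very end of the fingers, on their centre line; the grasp point (between the pads) lies 19 mm behind it; z points along the fingers, y is the line along which they close (so a half turn about z gives the same grasp; the last joint's range is limited). The gripper opens to 87 mm and grips with 3 to 60 N. Pads are 19 mm wide; open, the fingers measure 117 mm over their backs; the gripper's body (75 mm by 190 mm) begins 51 mm behind the grasp point.
Start: joints at [-1.449, 0.22, 1.526, -0, 1.395, -0.126], TCP at [0.153, -0.606, 0.201] pointing down, gripper open.
Joint ranges: [-2.98, 2.98], [-0.91, 2.08], [0.09, 2.57], [-1.24, 4.39], [0.2, 2.65], [-2.68, 2.68]. Speed limits (rad/s): [2.57, 2.57, 3.01, 3.14, 3.14, 3.14].

INTERFACE

Orientations are given as a unit quaternion [w, x, y, z].
In Python, from station import robot, grab_frame, calibration gives the robot as it stands.
- The arm moves only by the tool play_rows, never from a script. Its argument "commands" is a list of rows, each a list of 3 entries, a list of its own where there are three numbers: the finger opening in m, from 0 to 0.087, then the shift along the world's x, y, z in m, then the turn, a rotation vector about the world's x, y, z in degrees. In form: [[jaw, [tx, ty, tz], [rx, ry, rz]], ...]. A call has 1 to 8 rows; each row is the pose to reach, as a shift and turn from the pose commanded when the call began; what a row does not reach only later rows make up. A row lasts 1/12 s, in which the tool goes at most 41.7 mm and 7.16 degrees, less where a joint would pass 70% of its speed; a pose out of reach is approached as far as the arm can. A call with a gripper value outside its range is refused whole. The fingers move at their own pace and stop on an object; the grip force is fixed at half the most. Time passes only in rows, so rows that repeat a pose let the fingers close. It gives the time, the measured TCP pose, the force, the opening and the grip force at its end, in the units of the state.
- robot.get_state(): the state, without advancing time (a new reading comes with each control period).
- grab_frame(name): name is "scene" or "top" or "wrist"; returns (picture, depth): 400x640x3 uint8, red, green, blue; 400x640 float32, m along the optical axis (not along the pixel's ray), 0 where there is no reading.
- calibration(name): a dict with "K" (3x3 intrinsics, pixels), "cam_to_world" (4x4, takes a point from camera to world coordinates). Camera axes: x right, y up, looking along -z (the intrinsics and any distortion apply to the point x, -y, -z); pixel columns grow to the right and rows downward; lengths in m; the calibration is good to about 2 mm. A picture is of the moment at which its call begins: read the wrist's pose just before it. calibration takes no time and is no camera call; for the wrist camera it gives the pose at the moment of the call.
- robot.finish_job(): hands the job in; it is judged then, once.
The state is a dict: "time_s": time; "q": joint angles; "dq": joint speeds; "joint_torque": joint torques, N m; "tool_pos": TCP position; "orientation": TCP orientation; "contact_force": force on the tool from outside, world axes, zero at the start; "torque": the same for the moment, N m; "opening": finger opening in m; "finger_force": force on a finger pad.
Only numpy, scipy, OpenCV 4.12 (cv2) and the standard library are available. Lean on these libraries where they do the work, as an engineer would, in place of code of your own. Each camera call takes 0.05 s, during which the arm holds its last target. There are 200 camera calls.

## Working session

There is one attempt and no reset: what is moved stays moved. The work goes in short steps, Python scripts to look and compute and a tool call to move; the robot and the scene stay as the last step left them, time stands still between calls to the robot, and variables do not carry over. Pictures are saved under pics/ and viewed, at most 10 in all, crops included, and the job is handed in when it is done.

Besides the shell and the picture viewer there is one more tool, called after ">>>" by a JSON object that holds its "op" and its "data", one argument or row to a line. play_rows: Moves the arm, as the interface text tells. Its arguments: {"type":"object","properties":{"commands":{"type":"array"}},"required":["commands"]}

```bash
mkdir -p pics
cat > h.py <<'E'
import numpy as np,cv2
from station import robot,grab_frame,calibration
def snap(n,f):
    c=calibration(n);p,d=grab_frame(n);cv2.imwrite('pics/'+f+'.png',p[:,:,::-1]);np.savez('pics/'+f,p=p,d=d,K=c['K'],T=c['cam_to_world']);return p,d,c
def cloud(f):
    z=np.load('pics/'+f+'.npz');d=z['d'];K=z['K'];T=z['T']
    v,u=np.mgrid[:400,:640]
    P=np.stack([(u-K[0,2])/K[0,0]*d,-(v-K[1,2])/K[1,1]*d,-d],-1)
    return P@T[:3,:3].T+T[:3,3],d,z['p']
def pix(f,pts):
    z=np.load('pics/'+f+'.npz');K=z['K'];T=z['T'];q=(np.array(pts)-T[:3,3])@T[:3,:3]
    return np.stack([K[0,0]*q[:,0]/-q[:,2]+K[0,2],-K[1,1]*q[:,1]/-q[:,2]+K[1,2]],-1)
E
python3 - <<'E'
from h import *
for n in('top','scene'):
    p,d,c=snap(n,n+'0');print(n,c['K'],c['cam_to_world'].round(3),{k:v for k,v in c.items() if k not in('K','cam_to_world')})
s=robot.get_state();print(s)
E
```

```text
top [[410.35349742   0.         319.97917181]
 [  0.         410.35349742 200.6128002 ]
 [  0.           0.           1.        ]] [[ 0.028  0.987 -0.16   0.412]
 [-1.     0.029  0.007  0.101]
 [ 0.012  0.16   0.987  1.237]
 [ 0.     0.     0.     1.   ]] {}
scene [[438.78251243   0.         321.46963903]
 [  0.         438.78251243 193.61780039]
 [  0.           0.           1.        ]] [[-0.582  0.407 -0.704 -0.17 ]
 [-0.813 -0.302  0.498  0.641]
 [-0.01   0.862  0.506  0.624]
 [ 0.     0.     0.     1.   ]] {}
{'time_s': 0.1, 'q': array([-1.44913681e+00,  2.21184662e-01,  1.52749711e+00,  3.87613091e-05,
        1.39469356e+00, -1.26081677e-01]), 'dq': array([ 6.16839726e-05, -2.47464645e-03, -5.18938264e-03,  3.63377091e-04,
        2.37208278e-03, -5.36620443e-05]), 'joint_torque': array([ 1.08281016e-03, -4.95942736e+01, -3.88518620e+01,  6.99974759e-02,
        5.14588610e-02, -5.18456829e-05]), 'tool_pos': array([ 0.15320727, -0.60531626,  0.2001233 ]), 'orientation': array([-8.91296367e-04,  9.92337869e-01,  1.23550629e-01,  2.10486539e-05]), 'contact_force': array([ 0.24801425, -0.38093367, -0.67356874]), 'torque': array([ 0.04845232,  0.01775099, -0.01495144]), 'finger_force': 0.0, 'opening': 0.08723396975206063}
```

View pics/top0.png

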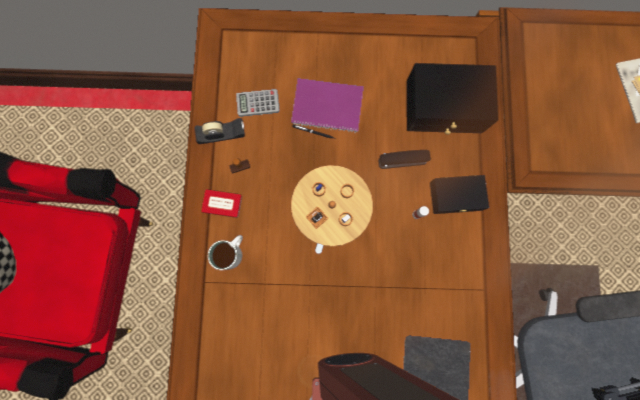

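View pics/scene0.png

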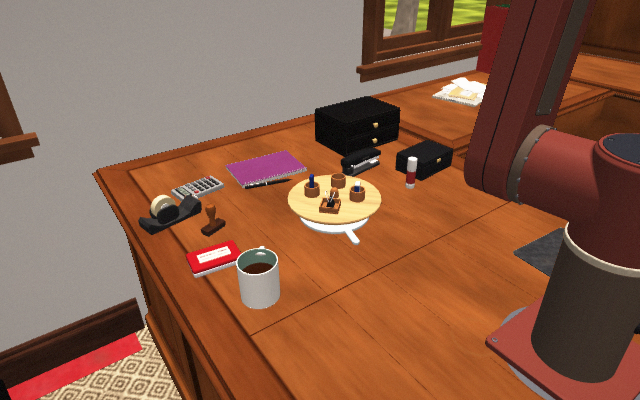

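The top view shows the plate at about (332,205), the tab at (319,249), the empty cup at (347,191), the tray at (316,217) and the glue stick at (423,211). I'll enlarge it and measure.

Run:
```python
from h import *
P,d,p=cloud('top0')
c=p[150:260,280:440];cv2.imwrite('pics/crop0.png',cv2.resize(c[:,:,::-1],(800,550),interpolation=cv2.INTER_CUBIC))
X=P.reshape(-1,3)
for f in('top0','scene0'):
    X=cloud(f)[0].reshape(-1,3)
    m=(np.hypot(X[:,0]-.41,X[:,1]-.07)<.2)&(X[:,2]>.03)&(X[:,2]<.085)
    h,e=np.histogram(X[m,2],np.arange(.03,.09,.003));print(f,h,e[[0]])
    k=np.argmax(h);mm=m&(abs(X[:,2]-e[k]-.0015)<.005)
    pts=(X[mm,:2]*5000).astype(np.float32);cc,r=cv2.minEnclosingCircle(pts);print(np.array(cc)/5000,r/5000,np.median(X[mm,2]))
    m=(np.hypot(X[:,0]-.41,X[:,1]+.14)<.06)&(X[:,2]>.03);print('glue',X[m].mean(0),X[m].min(0),X[m].max(0),m.sum())
for u,v in[(332,205),(319,249),(347,191),(316,217),(423,211),(424,215),(319,189),(345,218),(225,255),(405,159),(460,194)]:print(u,v,P[v,u].round(4))
```

```text
top0 [   0    0    0    0    4   71  618 1134  552   71   16   35   55   40
   27   28   32   16    3] [0.03]
[0.56955264 0.06125988] 0.115616748046875 0.05233056917687984<stdin>:11: RuntimeWarning: Mean of empty slice.
  ret = um.true_divide(
Traceback (most recent call last):
ValueError: zero-size array to reduction operation minimum which has no identity
```

View pics/crop0.png

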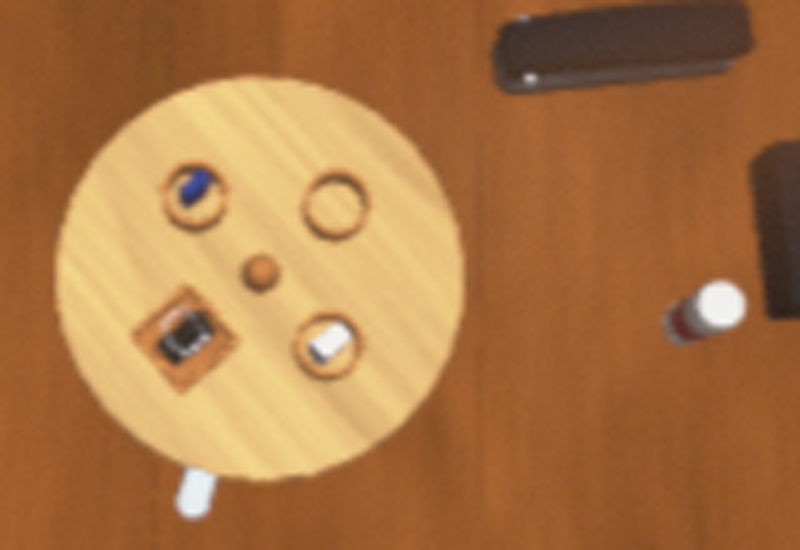

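```bash
cat >> h.py <<'E'
def ray(f,u,v,z):
    q=np.load('pics/'+f+'.npz');K=q['K'];T=q['T']
    r=T[:3,:3]@np.array([(u-K[0,2])/K[0,0],-(v-K[1,2])/K[1,1],-1]);t=T[:3,3];return t+r*(z-t[2])/r[2]
E
python3 - <<'E'
from h import *
for f in('top0','scene0'):
    P,d,p=cloud(f);X=P.reshape(-1,3)
    R=np.hypot(X[:,0]-.57,X[:,1]-.061)
    m=(R<.11)&(R>.083);print(f,'plate z',np.median(X[m&(X[:,2]>.03),2]))
    m=(abs(X[:,0]-.57)<.3)&(abs(X[:,1]-.05)<.3)&(abs(X[:,2])<.015);print('desk',np.median(X[m,2]))
    m=(np.hypot(X[:,0]-.56,X[:,1]+.16)<.06)&(X[:,2]>.03)&(X[:,2]<.12)
    # exclude the box (y<-.18)
    m&=X[:,1]>-.185
    if m.any():print('glue',X[m].mean(0),X[m].min(0),X[m].max(0),m.sum(), X[m&(X[:,2]>.08)].mean(0))
P,d,p=cloud('top0')
c=lambda x,y:(280+(x+.5)/5-.5,150+(y+.5)/5-.5)
hsv=cv2.cvtColor(p,cv2.COLOR_RGB2HSV)
m=((hsv[:,:,0]>14)&(hsv[:,:,0]<32)&(hsv[:,:,2]>140)).astype(np.uint8);n,l,st,ce=cv2.connectedComponentsWithStats(m);k=l[205,360];cn=max(cv2.findContours((l==k).astype(np.uint8),0,cv2.CHAIN_APPROX_NONE)[0],key=len)
for z in(.05,.054):
    w=np.array([ray('top0',u,v,z)[:2] for u,v in cn[:,0]]);A=np.c_[2*w,np.ones(len(w))];s=np.linalg.lstsq(A,(w**2).sum(1),rcond=None)[0];print('plate',z,s[:2],np.sqrt(s[2]+s[:2]@s[:2]))
for n,x,y,z in[('knob',261,272,.06),('empty',336,206,.08),('memory',328,347,.08),('eraser',195,197,.08),('tray',186,341,.06),('tabtip',193,515,.008),('tabroot',203,472,.008),('gluetop',721,305,.09),('gluebase',681,328,0.002)]:
    print(n,ray('top0',*c(x,y),z).round(4))
E
```

```text
top0 plate z 0.05218323518981671
desk -0.00017032907740610614
scene0 plate z 0.05342732037743725
desk 0.0011265440546019967
glue [ 0.57612026 -0.18402622  0.06643751] [ 0.57078754 -0.18499782  0.03316405] [ 0.58420813 -0.18194188  0.09085827] 25 [ 0.57699311 -0.18370135  0.08624183]
plate 0.05 [0.59295444 0.05862931] 0.11847671895444285
plate 0.054 [0.59234311 0.05877324] 0.11807732537566633
knob [0.5932 0.0583 0.06  ]
empty [0.6297 0.0169 0.08  ]
memory [0.5482 0.02   0.08  ]
eraser [0.6325 0.0979 0.08  ]
tray [0.5517 0.1006 0.06  ]
tabtip [0.4539 0.0934 0.008 ]
tabroot [0.4796 0.0882 0.008 ]
gluetop [ 0.5773 -0.2012  0.09  ]
gluebase [ 0.5752 -0.1999  0.002 ]
```

>>> {"op": "play_rows", "data": {
  "commands": [
    [0,[0.2,0.3,-0.01],[0,0,53]],
    [0,[0.2,0.3,-0.01],[0,0,53]],
    [0,[0.2,0.3,-0.01],[0,0,53]],
    [0,[0.2,0.3,-0.01],[0,0,53]],
    [0,[0.2,0.3,-0.01],[0,0,53]],
    [0,[0.2,0.3,-0.01],[0,0,53]],
    [0,[0.2,0.3,-0.01],[0,0,53]],
    [0,[0.2,0.3,-0.01],[0,0,53]]
  ]
}}

```text
time_s: 0.77
tool_pos: [0.3386, -0.3266, 0.1915]
orientation: [-0.0, 0.831, 0.556, 0.0]
contact_force: [0.8, -1.2, 0.6]
opening: 0.0418
finger_force: 0.0
```

>>> {"op": "play_rows", "data": {
  "commands": [
    [0,[0.167,0.292,-0.04],[0,0,53]],
    [0,[0.167,0.292,-0.04],[0,0,53]],
    [0,[0.167,0.292,-0.04],[0,0,53]],
    [0,[0.167,0.292,-0.04],[0,0,53]],
    [0,[0.167,0.292,-0.04],[0,0,53]],
    [0,[0.167,0.292,-0.04],[0,0,53]],
    [0,[0.167,0.292,-0.04],[0,0,53]],
    [0,[0.167,0.292,-0.04],[0,0,53]]
  ]
}}

```text
time_s: 1.43
tool_pos: [0.5028, -0.0392, 0.1521]
orientation: [-0.0, 0.496, 0.869, -0.0]
contact_force: [1.1, -0.1, -0.8]
opening: 0.0007
finger_force: 0.0
```

>>> {"op": "play_rows", "data": {
  "commands": [
    [0,[0,0,0],[0,0,53]],
    [0,[0,0,0],[0,0,53]],
    [0,[0,0,0],[0,0,53]],
    [0,[0,0,0],[0,0,53]],
    [0,[0,0,0],[0,0,53]],
    [0,[0,0,0],[0,0,53]],
    [0,[0,0,0],[0,0,53]],
    [0,[0,0,0],[0,0,53]]
  ]
}}

```text
time_s: 2.1
tool_pos: [0.5021, -0.0412, 0.1521]
orientation: [-0.0, 0.056, 0.998, 0.0]
contact_force: [-2.5, -0.4, -0.0]
opening: 0.0007
finger_force: 0.0
```

>>> {"op": "play_rows", "data": {
  "commands": [
    [0,[0,0,-0.05],[0,0,52]],
    [0,[0,0,-0.05],[0,0,52]],
    [0,[0,0,-0.05],[0,0,52]],
    [0,[0,0,-0.05],[0,0,52]],
    [0,[0,0,-0.05],[0,0,52]],
    [0,[0,0,-0.05],[0,0,52]],
    [0,[0,0,-0.05],[0,0,52]],
    [0,[0,0,-0.05],[0,0,52]]
  ]
}}

```text
time_s: 2.77
tool_pos: [0.502, -0.0412, 0.1021]
orientation: [-0.0, -0.387, 0.922, 0.0]
contact_force: [-0.7, 0.7, -0.6]
opening: 0.0004
finger_force: 0.0
```

>>> {"op": "play_rows", "data": {
  "commands": [
    [0,[0.018,0.027,-0.02],[0,0,0]],
    [0,[0.018,0.027,-0.037],[0,0,0]],
    [0,[0.018,0.027,-0.039],[0,0,0]],
    [0,[0.018,0.027,-0.04],[0,0,0]],
    [0,[0.018,0.027,-0.04],[0,0,0]],
    [0,[0.018,0.027,-0.04],[0,0,0]]
  ]
}}

```text
time_s: 3.27
tool_pos: [0.5209, -0.0149, 0.0634]
orientation: [0.0, -0.384, 0.923, -0.0]
contact_force: [-0.3, 1.0, -0.3]
opening: 0.0009
finger_force: 0.0
```

>>> {"op": "play_rows", "data": {
  "commands": [
    [0,[0,0,-0.001],[0,0,0]],
    [0,[0,0,-0.002],[0,0,0]],
    [0,[0,0,-0.003],[0,0,0]],
    [0,[0,0,-0.004],[0,0,0]],
    [0,[0,0,-0.004],[0,0,0]],
    [0,[0,0,-0.004],[0,0,0]]
  ]
}}

```text
time_s: 3.77
tool_pos: [0.5204, -0.0144, 0.0585]
orientation: [-0.0, -0.384, 0.923, 0.0]
contact_force: [0.5, 0.5, -0.6]
opening: 0.0
finger_force: 0.0
```

>>> {"op": "play_rows", "data": {
  "commands": [
    [0,[0,0,-0.0005],[0,0,0]],
    [0,[0,0,-0.001],[0,0,0]],
    [0,[0,0,-0.0015],[0,0,0]],
    [0,[0,0,-0.0015],[0,0,0]],
    [0,[0,0,-0.0015],[0,0,0]]
  ]
}}

```text
time_s: 4.18
tool_pos: [0.5204, -0.0143, 0.057]
orientation: [-0.0, -0.384, 0.923, 0.0]
contact_force: [-0.0, -0.1, -0.3]
opening: 0.001
finger_force: 0.0
```

>>> {"op": "play_rows", "data": {
  "commands": [
    [0,[0,0,-0.0005],[0,0,0]],
    [0,[0,0,-0.001],[0,0,0]],
    [0,[0,0,-0.0015],[0,0,0]],
    [0,[0,0,-0.0015],[0,0,0]],
    [0,[0,0,-0.0015],[0,0,0]]
  ]
}}

```text
time_s: 4.6
tool_pos: [0.5204, -0.0143, 0.0555]
orientation: [-0.0, -0.384, 0.923, 0.0]
contact_force: [-0.2, 0.4, 0.3]
opening: 0.0002
finger_force: 0.0
```

>>> {"op": "play_rows", "data": {
  "commands": [
    [0,[0,0,-0.0005],[0,0,0]],
    [0,[0,0,-0.001],[0,0,0]],
    [0,[0,0,-0.001],[0,0,0]],
    [0,[0,0,-0.001],[0,0,0]]
  ]
}}

```text
time_s: 4.93
tool_pos: [0.5204, -0.0143, 0.0545]
orientation: [-0.0, -0.384, 0.923, 0.0]
contact_force: [0.2, -1.4, 0.7]
opening: 0.0002
finger_force: 0.0
```

>>> {"op": "play_rows", "data": {
  "commands": [
    [0,[0,0,-0.0005],[0,0,0]],
    [0,[0,0,-0.001],[0,0,0]],
    [0,[0,0,-0.001],[0,0,0]],
    [0,[0,0,-0.001],[0,0,0]]
  ]
}}

```text
time_s: 5.27
tool_pos: [0.5204, -0.0143, 0.0535]
orientation: [-0.0, -0.384, 0.923, 0.0]
contact_force: [-0.9, 0.3, 0.3]
opening: 0.0004
finger_force: 0.0
```

>>> {"op": "play_rows", "data": {
  "commands": [
    [0,[0,0,-0.0005],[0,0,0]],
    [0,[0,0,-0.001],[0,0,0]],
    [0,[0,0,-0.001],[0,0,0]],
    [0,[0,0,-0.001],[0,0,0]]
  ]
}}

```text
time_s: 5.6
tool_pos: [0.5204, -0.0143, 0.0525]
orientation: [-0.0, -0.384, 0.923, 0.0]
contact_force: [-0.1, 0.1, -0.5]
opening: 0.0006
finger_force: 0.0
```

>>> {"op": "play_rows", "data": {
  "commands": [
    [0,[0,0,-0.0005],[0,0,0]],
    [0,[0,0,-0.001],[0,0,0]],
    [0,[0,0,-0.001],[0,0,0]],
    [0,[0,0,-0.001],[0,0,0]]
  ]
}}

```text
time_s: 5.93
tool_pos: [0.5204, -0.0143, 0.0515]
orientation: [-0.0, -0.384, 0.923, 0.0]
contact_force: [-0.9, -0.3, 0.7]
opening: 0.0002
finger_force: 0.0
```

>>> {"op": "play_rows", "data": {
  "commands": [
    [0,[0,0,-0.0005],[0,0,0]],
    [0,[0,0,-0.001],[0,0,0]],
    [0,[0,0,-0.001],[0,0,0]],
    [0,[0,0,-0.001],[0,0,0]]
  ]
}}

```text
time_s: 6.27
tool_pos: [0.5204, -0.0143, 0.0505]
orientation: [-0.0, -0.384, 0.923, 0.0]
contact_force: [0.2, 0.6, 0.6]
opening: 0.0003
finger_force: 0.0
```

>>> {"op": "play_rows", "data": {
  "commands": [
    [0,[0,0,-0.0005],[0,0,0]],
    [0,[0,0,-0.001],[0,0,0]],
    [0,[0,0,-0.001],[0,0,0]],
    [0,[0,0,-0.001],[0,0,0]]
  ]
}}

```text
time_s: 6.6
tool_pos: [0.5204, -0.0143, 0.0495]
orientation: [-0.0, -0.384, 0.923, 0.0]
contact_force: [-0.4, -0.4, 0.6]
opening: 0.0004
finger_force: 0.0
```

>>> {"op": "play_rows", "data": {
  "commands": [
    [0,[0,0,-0.0005],[0,0,0]],
    [0,[0,0,-0.001],[0,0,0]],
    [0,[0,0,-0.001],[0,0,0]],
    [0,[0,0,-0.001],[0,0,0]]
  ]
}}

```text
time_s: 6.93
tool_pos: [0.5204, -0.0143, 0.0485]
orientation: [-0.0, -0.384, 0.923, 0.0]
contact_force: [-0.5, 0.0, 0.8]
opening: 0.0006
finger_force: 0.0
```

>>> {"op": "play_rows", "data": {
  "commands": [
    [0,[0,0,-0.0005],[0,0,0]],
    [0,[0,0,-0.001],[0,0,0]],
    [0,[0,0,-0.001],[0,0,0]],
    [0,[0,0,-0.001],[0,0,0]]
  ]
}}

```text
time_s: 7.27
tool_pos: [0.5204, -0.0143, 0.0475]
orientation: [-0.0, -0.384, 0.923, 0.0]
contact_force: [-0.7, -0.3, -0.8]
opening: 0.0004
finger_force: 0.0
```

>>> {"op": "play_rows", "data": {
  "commands": [
    [0,[0,0,-0.0005],[0,0,0]],
    [0,[0,0,-0.001],[0,0,0]],
    [0,[0,0,-0.001],[0,0,0]],
    [0,[0,0,-0.001],[0,0,0]]
  ]
}}

```text
time_s: 7.6
tool_pos: [0.5204, -0.0143, 0.0465]
orientation: [-0.0, -0.384, 0.923, 0.0]
contact_force: [0.4, -0.2, -0.6]
opening: 0.0004
finger_force: 0.0
```

Run:
```python
from h import *
p,d,c=snap('scene','s1');cv2.imwrite('pics/s1c.png',cv2.resize(p[120:270,220:420,::-1],(800,600),interpolation=cv2.INTER_CUBIC))
print(pix('s1',[[.5204,-.0143,.0465]]), robot.get_state()['contact_force'])
```

```text
[[375.65099881 201.1408028 ]] [-0.17423735  0.45266738 -0.60518309]
```

View pics/s1c.png

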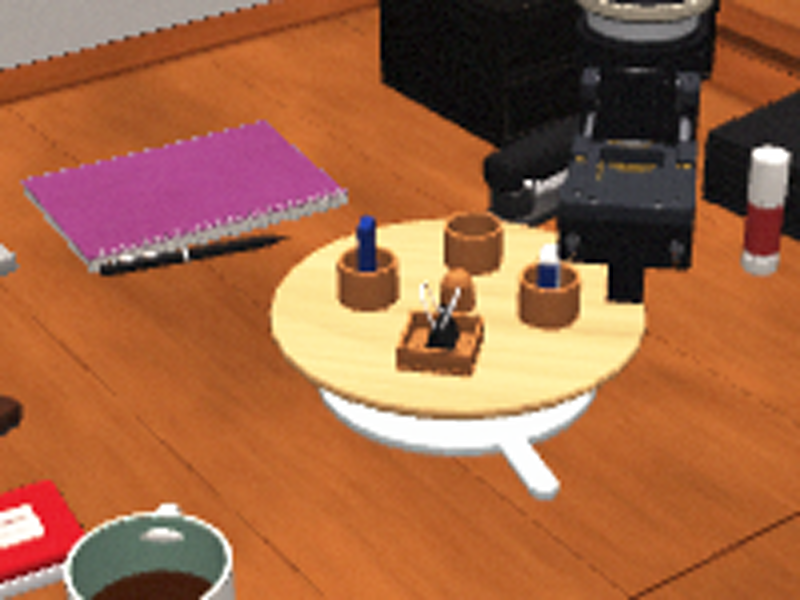

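Run:
```python
from h import *
P,d,p=cloud('s1')
for u in(374,376,378):
    for v in range(186,206):print(u,v,P[v,u].round(3),p[v,u])
```

```text
374 186 [ 0.516 -0.002  0.096] [17 16 18]
374 187 [ 0.517 -0.003  0.093] [15 12 17]
374 188 [ 0.518 -0.004  0.089] [16 16 18]
374 189 [ 0.519 -0.005  0.086] [17 16 17]
374 190 [ 0.516 -0.002  0.085] [19 15 20]
374 191 [ 0.516 -0.002  0.082] [16 11 18]
374 192 [ 0.518 -0.004  0.078] [16 11 18]
374 193 [ 0.517 -0.004  0.075] [17 18 19]
374 194 [ 0.517 -0.004  0.073] [18 17 18]
374 195 [ 0.517 -0.004  0.07 ] [80 60 45]
374 196 [ 0.535 -0.021  0.052] [249 217 142]
374 197 [ 0.526 -0.013  0.056] [253 231 154]
374 198 [ 0.527 -0.014  0.052] [254 236 161]
374 199 [ 0.524 -0.012  0.052] [254 237 167]
374 200 [ 0.518 -0.006  0.054] [252 229 152]
374 201 [ 0.516 -0.005  0.053] [252 224 147]
374 202 [ 0.513 -0.002  0.052] [250 220 144]
374 203 [0.509 0.002 0.053] [247 210 136]
374 204 [0.505 0.006 0.053] [251 222 144]
374 205 [0.498 0.012 0.056] [253 232 156]
376 186 [0.457 0.047 0.14 ] [13 14 12]
376 187 [ 0.514 -0.006  0.093] [11 13 14]
376 188 [ 0.516 -0.008  0.089] [17 20 18]
376 189 [ 0.516 -0.008  0.086] [17 16 19]
376 190 [ 0.512 -0.005  0.086] [18 16 16]
376 191 [ 0.515 -0.008  0.081] [
[... 785 characters left out ...]
]
378 190 [ 0.51  -0.01   0.085] [21 21 21]
378 191 [ 0.51  -0.011  0.082] [18 19 22]
378 192 [ 0.51 -0.01  0.08] [17 14 18]
378 193 [ 0.508 -0.009  0.078] [20 18 16]
378 194 [ 0.509 -0.01   0.074] [20 19 18]
378 195 [ 0.51  -0.011  0.071] [19 19 22]
378 196 [ 0.525 -0.026  0.055] [249 214 139]
378 197 [ 0.522 -0.023  0.055] [252 229 152]
378 198 [ 0.522 -0.024  0.051] [254 234 160]
378 199 [ 0.517 -0.018  0.053] [254 237 165]
378 200 [ 0.514 -0.016  0.053] [253 231 156]
378 201 [ 0.51  -0.013  0.053] [252 226 147]
378 202 [ 0.505 -0.007  0.054] [251 222 143]
378 203 [ 0.501 -0.004  0.054] [248 214 139]
378 204 [ 0.499 -0.002  0.053] [250 223 143]
378 205 [ 0.496 -0.     0.052] [253 231 155]
```

The picture shows the closed fingertips at crop (625,300), ending above the plate. Depth puts them at z≈0.068, about 20 mm higher than the reported TCP. There is no contact yet, so I'll keep feeling downward.

>>> {"op": "play_rows", "data": {
  "commands": [
    [0,[0,0,-0.001],[0,0,0]],
    [0,[0,0,-0.002],[0,0,0]],
    [0,[0,0,-0.002],[0,0,0]]
  ]
}}

```text
time_s: 7.9
tool_pos: [0.5203, -0.0143, 0.0443]
orientation: [-0.0, -0.384, 0.923, 0.0]
contact_force: [0.2, -0.2, -0.2]
opening: 0.0002
finger_force: 0.0
```

>>> {"op": "play_rows", "data": {
  "commands": [
    [0,[0,0,-0.001],[0,0,0]],
    [0,[0,0,-0.002],[0,0,0]],
    [0,[0,0,-0.002],[0,0,0]]
  ]
}}

```text
time_s: 8.15
tool_pos: [0.5203, -0.0143, 0.0423]
orientation: [-0.0, -0.384, 0.923, 0.0]
contact_force: [-1.0, -0.4, 0.0]
opening: 0.0002
finger_force: 0.0
```

Run:
```python
from h import *
c=calibration('wrist');s=robot.get_state()
print(s['tool_pos'],s['q'],s['contact_force'],c['cam_to_world'])
p,d,c=snap('wrist','w1');P,d,p=cloud('w1');X=P.reshape(-1,3)
R=np.hypot(X[:,0]-.5927,X[:,1]-.0585)
m=(R>.083)&(R<.115)&(X[:,2]>.0)&(X[:,2]<.09);print('plate z wrist',np.median(X[m,2]),m.sum())
m=(R>.2)&(abs(X[:,2])<.03);print('desk',np.median(X[m,2]),m.sum())
```

```text
[ 0.52028173 -0.01431011  0.04227206] [-1.79077786e-01  1.49491022e-01  1.92836612e+00 -2.37230506e-05
  1.06409549e+00 -2.53871482e+00] [-0.99795534 -0.37962012  0.03588019] [[-7.08830321e-01 -6.75636497e-01 -2.02669437e-01  4.64392334e-01]
 [ 7.05378938e-01 -6.79089403e-01 -2.03170216e-01 -7.09207298e-02]
 [-3.61454210e-04 -2.86971962e-01  9.57938914e-01  2.25200530e-01]
 [ 0.00000000e+00  0.00000000e+00  0.00000000e+00  1.00000000e+00]]
plate z wrist 0.05171816210045846 6999
desk -0.0007993907182823334 86009
```

View pics/w1.png

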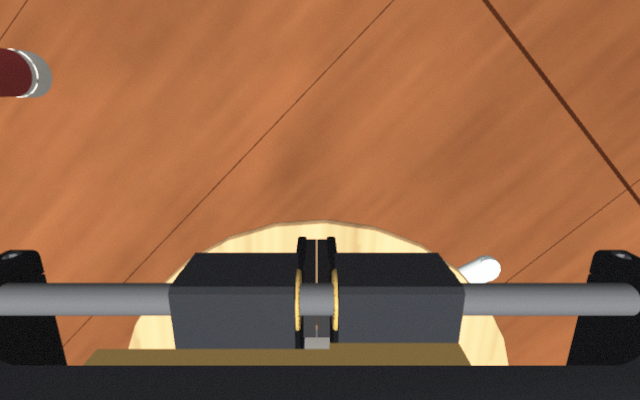

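Run:
```python
from h import *
P,d,p=cloud('w1')
for v,u in[(240,301),(245,302),(260,301),(300,298),(240,333),(260,310),(300,200),(345,316),(230,316),(235,316)]:print(v,u,P[v,u].round(3),p[v,u])
print(pix('w1',[[.5203,-.0143,z] for z in(.042,.052,.062,.072)]))
print(robot.get_state()['contact_force'])
```

```text
240 301 [ 0.517 -0.028  0.069] [21 24 24]
245 302 [ 0.517 -0.028  0.075] [27 27 28]
260 301 [ 0.517 -0.027  0.089] [23 24 26]
300 298 [ 0.5   -0.041  0.153] [200 164  96]
240 333 [ 0.506 -0.018  0.069] [27 25 30]
260 310 [ 0.515 -0.024  0.087] [28 25 33]
300 200 [ 0.514 -0.058  0.157] [74 75 81]
345 316 [0.549 0.014 0.079] [158 154 148]
230 316 [ 0.513 -0.022  0.052] [254 242 186]
235 316 [ 0.515 -0.02   0.051] [254 241 184]
[[316.84881537 240.98822602]
 [316.87598384 248.47559096]
 [316.90605745 256.76358277]
 [316.93952849 265.98787213]]
[-0.12706281  1.25712892  0.44283279]
```

The wrist view has the fingertips at about (316,238), z≈0.066, so the real tips sit about 22 mm behind the reported TCP. Contact should come near TCP z≈0.030.

>>> {"op": "play_rows", "data": {
  "commands": [
    [0,[0,0,-0.002],[0,0,0]],
    [0,[0,0,-0.003],[0,0,0]],
    [0,[0,0,-0.004],[0,0,0]],
    [0,[0,0,-0.004],[0,0,0]]
  ]
}}

```text
time_s: 8.53
tool_pos: [0.5202, -0.0143, 0.0382]
orientation: [-0.0, -0.384, 0.923, 0.0]
contact_force: [-0.0, 0.2, 0.7]
opening: 0.0005
finger_force: 0.0
```

>>> {"op": "play_rows", "data": {
  "commands": [
    [0,[0,0,-0.001],[0,0,0]],
    [0,[0,0,-0.002],[0,0,0]],
    [0,[0,0,-0.002],[0,0,0]],
    [0,[0,0,-0.002],[0,0,0]]
  ]
}}

```text
time_s: 8.87
tool_pos: [0.5204, -0.0143, 0.0365]
orientation: [-0.0, -0.384, 0.923, 0.0]
contact_force: [0.3, -0.4, -0.7]
opening: 0.0006
finger_force: 0.0
```

>>> {"op": "play_rows", "data": {
  "commands": [
    [0,[0,0,-0.001],[0,0,0]],
    [0,[0,0,-0.002],[0,0,0]],
    [0,[0,0,-0.002],[0,0,0]],
    [0,[0,0,-0.002],[0,0,0]]
  ]
}}

```text
time_s: 9.2
tool_pos: [0.5203, -0.0143, 0.0344]
orientation: [-0.0, -0.384, 0.923, 0.0]
contact_force: [-0.3, -0.7, -0.2]
opening: 0.0006
finger_force: 0.0
```

>>> {"op": "play_rows", "data": {
  "commands": [
    [0,[0,0,-0.0005],[0,0,0]],
    [0,[0,0,-0.001],[0,0,0]],
    [0,[0,0,-0.001],[0,0,0]],
    [0,[0,0,-0.001],[0,0,0]]
  ]
}}

```text
time_s: 9.53
tool_pos: [0.5204, -0.0144, 0.0335]
orientation: [-0.0, -0.384, 0.923, 0.0]
contact_force: [-0.0, 0.1, 0.2]
opening: 0.0005
finger_force: 0.0
```

>>> {"op": "play_rows", "data": {
  "commands": [
    [0,[0,0,-0.0005],[0,0,0]],
    [0,[0,0,-0.001],[0,0,0]],
    [0,[0,0,-0.001],[0,0,0]],
    [0,[0,0,-0.001],[0,0,0]]
  ]
}}

```text
time_s: 9.87
tool_pos: [0.5204, -0.0143, 0.0325]
orientation: [-0.0, -0.384, 0.923, 0.0]
contact_force: [-1.1, 0.3, 0.1]
opening: 0.0002
finger_force: 0.0
```

>>> {"op": "play_rows", "data": {
  "commands": [
    [0,[0,0,-0.0005],[0,0,0]],
    [0,[0,0,-0.001],[0,0,0]],
    [0,[0,0,-0.001],[0,0,0]],
    [0,[0,0,-0.001],[0,0,0]]
  ]
}}

```text
time_s: 10.2
tool_pos: [0.5204, -0.0143, 0.0315]
orientation: [-0.0, -0.384, 0.923, 0.0]
contact_force: [-0.8, 0.2, 0.3]
opening: 0.0002
finger_force: 0.0
```

>>> {"op": "play_rows", "data": {
  "commands": [
    [0,[0,0,-0.0005],[0,0,0]],
    [0,[0,0,-0.001],[0,0,0]],
    [0,[0,0,-0.001],[0,0,0]],
    [0,[0,0,-0.001],[0,0,0]]
  ]
}}

```text
time_s: 10.53
tool_pos: [0.5205, -0.0144, 0.0306]
orientation: [0.0, -0.384, 0.923, -0.0]
contact_force: [-0.4, -0.8, 1.2]
opening: 0.0006
finger_force: 0.6
```

>>> {"op": "play_rows", "data": {
  "commands": [
    [0,[0,0,-0.0005],[0,0,0]],
    [0,[0,0,-0.001],[0,0,0]],
    [0,[0,0,-0.001],[0,0,0]],
    [0,[0,0,-0.001],[0,0,0]]
  ]
}}

```text
time_s: 10.87
tool_pos: [0.5205, -0.0144, 0.0297]
orientation: [0.0, -0.384, 0.923, -0.0]
contact_force: [-2.4, -1.3, 2.7]
opening: 0.0003
finger_force: 1.5
```

Run:
```python
from h import *
print(robot.get_state()['contact_force'])
snap('scene','s2');P,d,p=cloud('s2')
for v in range(194,206,1):print(v,P[v,376].round(3),p[v,376])
snap('wrist','w2');P,d,p=cloud('w2')
for v in range(226,250,2):print(v,P[v,304].round(3),p[v,304])
X=P.reshape(-1,3);R=np.hypot(X[:,0]-.5927,X[:,1]-.0585)
m=(R>.083)&(R<.115)&(X[:,2]>.0)&(X[:,2]<.06);print('plate z wrist',np.median(X[m,2]),m.sum())
```

```text
[-2.38414057 -1.2758709   2.72527151]
194 [ 0.514 -0.007  0.073] [12 11 14]
195 [ 0.512 -0.006  0.071] [15  8  6]
196 [ 0.513 -0.007  0.068] [19 19 19]
197 [ 0.513 -0.008  0.064] [18 14 15]
198 [ 0.513 -0.007  0.062] [17 15 19]
199 [ 0.512 -0.007  0.06 ] [11 15 14]
200 [ 0.511 -0.006  0.057] [21 21 22]
201 [ 0.513 -0.009  0.052] [150 111  73]
202 [ 0.51  -0.006  0.052] [249 217 140]
203 [ 0.505 -0.002  0.053] [248 215 137]
204 [0.503 0.001 0.053] [251 225 145]
205 [0.497 0.006 0.054] [253 232 157]
226 [ 0.529 -0.018 -0.002] [172 109  67]
228 [ 0.515 -0.029  0.047] [151 101  65]
230 [ 0.515 -0.029  0.049] [181 146 105]
232 [ 0.515 -0.029  0.051] [211 170 120]
234 [ 0.516 -0.028  0.051] [254 239 180]
236 [ 0.516 -0.028  0.051] [250 227 167]
238 [ 0.517 -0.027  0.052] [17 15 18]
240 [ 0.517 -0.027  0.055] [19 22 23]
242 [ 0.516 -0.027  0.058] [28 29 30]
244 [ 0.517 -0.027  0.06 ] [18 18 20]
246 [ 0.516 -0.027  0.063] [16 17 16]
248 [ 0.516 -0.027  0.065] [17 17 19]
plate z wrist 0.05101438228275279 5298
```

Contact found at TCP z≈0.031. Pressing a little more.

>>> {"op": "play_rows", "data": {
  "commands": [
    [0,[0,0,-0.0005],[0,0,0]],
    [0,[0,0,-0.001],[0,0,0]],
    [0,[0,0,-0.001],[0,0,0]],
    [0,[0,0,-0.001],[0,0,0]]
  ]
}}

```text
time_s: 11.3
tool_pos: [0.5204, -0.0145, 0.0286]
orientation: [-0.0, -0.384, 0.923, -0.0]
contact_force: [-2.9, -1.4, 4.9]
opening: -0.0001
finger_force: 2.4
```

Run:
```python
from h import *
# arc: from current point about axis, clockwise, 4 deg/row, per call 8 rows relative
s=robot.get_state();print(s['contact_force'],s['tool_pos'])
C=np.array([.5927,.0585]);p0=s['tool_pos'][:2];r=p0-C
print(np.hypot(*r),np.degrees(np.arctan2(r[1],r[0])))
rot=lambda a:np.array([[np.cos(a),-np.sin(a)],[np.sin(a),np.cos(a)]])
for k in range(5):
    a=rot(np.radians(-28*k))@r
    print(k,[[round(x,4) for x in rot(np.radians(-4*j if j<7 else -28))@a-a] for j in range(1,8)])
```

```text
[-2.86499416 -1.39301282  4.87646714] [ 0.52044076 -0.01448772  0.02864412]
0.10270639747759605 -134.71263850305877
0 [[np.float64(-0.0049), np.float64(0.0052)], [np.float64(-0.0095), np.float64(0.0108)], [np.float64(-0.0136), np.float64(0.0166)], [np.float64(-0.0173), np.float64(0.0227)], [np.float64(-0.0206), np.float64(0.0291)], [np.float64(-0.0234), np.float64(0.0357)], [np.float64(-0.0258), np.float64(0.0425)]]
1 [[np.float64(-0.0019), np.float64(0.0069)], [np.float64(-0.0033), np.float64(0.0139)], [np.float64(-0.0042), np.float64(0.0211)], [np.float64(-0.0046), np.float64(0.0282)], [np.float64(-0.0045), np.float64(0.0354)], [np.float64(-0.0039), np.float64(0.0425)], [np.float64(-0.0028), np.float64(0.0496)]]
2 [[np.float64(0.0016), np.float64(0.007)], [np.float64(0.0036), np.float64(0.0139)], [np.float64(0.0062), np.float64(0.0206)], [np.float64(0.0092), np.float64(0.0271)], [np.float64(0.0126), np.float64(0.0334)], [np.float64(0.0165), np.float64(0.0394)], [np.float64(0.0208), np.float64(0.0451)]]
3 [[np.float64(0.0047), np.float64(0.0054)], [np.float64(0.0097), np.float64(0.0105)], [np.float64(0.0151), np.float64(0.0153)], [np.float64(0.0208), np.float64(0.0196)], [np.float64(0.0268), np.float64(0.0235)], [np.float64(0.0331), np.float64(0.027)], [np.float64(0.0395), np.float64(0.0301)]]
4 [[np.float64(0.0067), np.float64(0.0026)], [np.float64(0.0135), np.float64(0.0047)], [np.float64(0.0205), np.float64(0.0064)], [np.float64(0.0276), np.float64(0.0075)], [np.float64(0.0347), np.float64(0.0082)], [np.float64(0.0419), np.float64(0.0084)], [np.float64(0.049), np.float64(0.008)]]
```

>>> {"op": "play_rows", "data": {
  "commands": [
    [0,[0,0,-0.0007],[0,0,0]],
    [0,[-0.0049,0.0052,-0.0007],[0,0,-4]],
    [0,[-0.0095,0.0108,-0.0007],[0,0,-8]],
    [0,[-0.0136,0.0166,-0.0007],[0,0,-12]],
    [0,[-0.0173,0.0227,-0.0007],[0,0,-16]],
    [0,[-0.0206,0.0291,-0.0007],[0,0,-20]],
    [0,[-0.0234,0.0357,-0.0007],[0,0,-24]],
    [0,[-0.0258,0.0425,-0.0007],[0,0,-28]]
  ]
}}

```text
time_s: 11.97
tool_pos: [0.4952, 0.028, 0.0283]
orientation: [0.001, -0.148, 0.989, -0.0]
contact_force: [-1.8, -2.4, 6.1]
opening: 0.0004
finger_force: 2.6
```

Run:
```python
from h import *
print(robot.get_state()['contact_force'],robot.get_state()['torque'])
p,d,c=snap('scene','s3');cv2.imwrite('pics/s3c.png',cv2.resize(p[120:270,220:420,::-1],(800,600),interpolation=cv2.INTER_CUBIC))
```

```text
[-1.84448055 -2.40561696  6.10337727] [-0.37508174 -0.00669735 -0.05077085]
```

View pics/s3c.png

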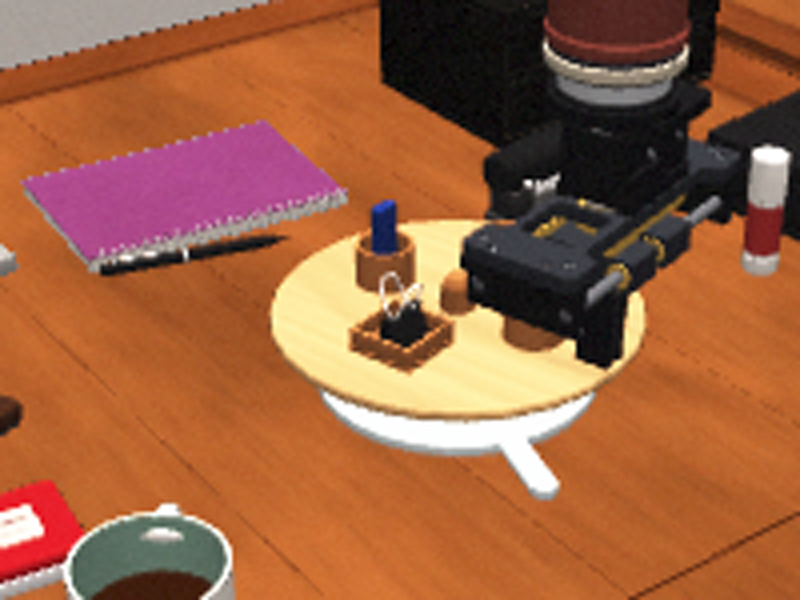

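The picture shows the plate has turned with the finger: the tray moved from crop (440,345) to (400,335). Continuing the arc.

>>> {"op": "play_rows", "data": {
  "commands": [
    [0,[-0.0019,0.0069,-0.0003],[0,0,-4]],
    [0,[-0.0033,0.0139,-0.0003],[0,0,-8]],
    [0,[-0.0042,0.0211,-0.0003],[0,0,-12]],
    [0,[-0.0046,0.0282,-0.0003],[0,0,-16]],
    [0,[-0.0045,0.0354,-0.0003],[0,0,-20]],
    [0,[-0.0039,0.0425,-0.0003],[0,0,-24]],
    [0,[-0.0028,0.0496,-0.0003],[0,0,-28]]
  ]
}}

```text
time_s: 12.6
tool_pos: [0.4921, 0.078, 0.0279]
orientation: [0.0, 0.096, 0.995, -0.0]
contact_force: [-2.0, -2.4, 6.7]
opening: 0.0005
finger_force: 3.0
```

>>> {"op": "play_rows", "data": {
  "commands": [
    [0,[0.0016,0.007,0],[0,0,-4]],
    [0,[0.0036,0.0139,0],[0,0,-8]],
    [0,[0.0062,0.0206,0],[0,0,-12]],
    [0,[0.0092,0.0271,0],[0,0,-16]],
    [0,[0.0126,0.0334,0],[0,0,-20]],
    [0,[0.0165,0.0394,0],[0,0,-24]],
    [0,[0.0208,0.0451,0],[0,0,-28]]
  ]
}}

```text
time_s: 13.18
tool_pos: [0.5121, 0.1236, 0.0276]
orientation: [-0.001, 0.334, 0.943, 0.0]
contact_force: [-4.0, -0.1, 7.0]
opening: 0.0006
finger_force: 3.3
```

Run:
```python
from h import *
s=robot.get_state();print(s['contact_force'],s['q'])
snap('top','t1')
```

```text
[-4.01349901 -0.12615991  6.98467861] [ 8.66498976e-02  1.87199748e-01  1.91761672e+00  8.06506862e-04
  1.03815381e+00 -8.03972538e-01]
```

>>> {"op": "play_rows", "data": {
  "commands": [
    [0,[0.0047,0.0054,0],[0,0,-4]],
    [0,[0.0097,0.0105,0],[0,0,-8]],
    [0,[0.0151,0.0153,0],[0,0,-12]],
    [0,[0.0208,0.0196,0],[0,0,-16]],
    [0,[0.0268,0.0235,0],[0,0,-20]],
    [0,[0.0331,0.027,0],[0,0,-24]],
    [0,[0.0395,0.0301,0],[0,0,-28]]
  ]
}}

```text
time_s: 13.82
tool_pos: [0.5517, 0.1544, 0.0277]
orientation: [-0.001, 0.552, 0.834, 0.0]
contact_force: [-3.6, 2.4, 7.0]
opening: 0.0004
finger_force: 3.3
```

>>> {"op": "play_rows", "data": {
  "commands": [
    [0,[0.0067,0.0026,0],[0,0,-4]],
    [0,[0.0135,0.0047,0],[0,0,-8]],
    [0,[0.0205,0.0064,0],[0,0,-12]],
    [0,[0.0276,0.0075,0],[0,0,-16]],
    [0,[0.0347,0.0082,0],[0,0,-20]],
    [0,[0.0347,0.0082,0],[0,0,-20]],
    [0,[0.0347,0.0082,0],[0,0,-20]]
  ]
}}

```text
time_s: 14.4
tool_pos: [0.5881, 0.1628, 0.0283]
orientation: [-0.0, 0.687, 0.726, 0.002]
contact_force: [-0.2, 2.8, 5.6]
opening: 0.0004
finger_force: 2.8
```

Run:
```python
from h import *
p,d,c=snap('top','t2');cv2.imwrite('pics/t2c.png',cv2.resize(p[155:260,280:384,::-1],(594,600),interpolation=cv2.INTER_CUBIC))
s=robot.get_state();print(s['contact_force'],s['tool_pos'],s['q'])
```

```text
[0.54150849 3.85795388 5.75192921] [0.5880961  0.16274483 0.02833721] [0.13956251 0.36070121 1.69970347 0.00234561 1.07833427 0.08281699]
```

View pics/t2c.png

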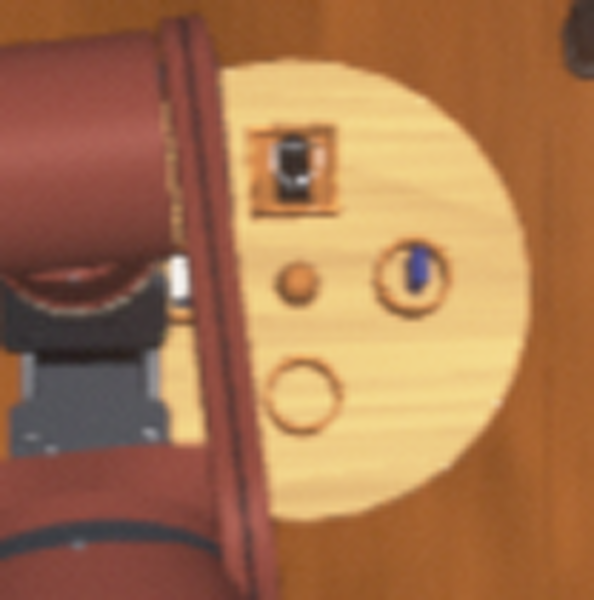

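The picture shows the empty cup at crop (304,397), the eraser cup at (412,277), the tray at (294,170) and the knob at (297,284).

```bash
cat > ang.py <<'E'
from h import *
def ang(f,pts,x0,y0,s):
    C=np.array([.5927,.0585])
    for n,x,y,z,off in pts:
        w=ray(f,x0+(x+.5)/s-.5,y0+(y+.5)/s-.5,z)[:2]-C
        print(n,w.round(4),np.hypot(*w).round(4),'empty at',(np.degrees(np.arctan2(w[1],w[0]))+off)%360)
E
python3 - <<'E'
from ang import *
ang('t2',[('knob',297,284,.06,0),('empty',304,397,.08,0),('eraser',412,277,.08,-90),('tray',294,170,.06,180)],280,155,5.714)
# tab refine on first picture
P,d,p=cloud('top0')
m=np.zeros((400,640),np.uint8);g=p.min(2)>150;m[240:260,305:335]=g[240:260,305:335]
v,u=np.nonzero(m);w=np.array([ray('top0',a,b,.008)[:2] for a,b in zip(u,v)])-[.5927,.0585]
print(len(w),w.mean(0),np.degrees(np.arctan2(*w.mean(0)[::-1]))%360)
E
```

```text
knob [-0.0004  0.0004] 0.0006 empty at 130.62993364245162
empty [-0.0599 -0.0036] 0.0601 empty at 183.44572962849756
eraser [ 0.0018 -0.0562] 0.0562 empty at 181.8061690097869
tray [0.0586 0.0033] 0.0587 empty at 183.2638009353869
55 [-0.12489922  0.03381254] 164.85205712056694
```

>>> {"op": "play_rows", "data": {
  "commands": [
    [0,[0.0064,0.0001,-0.0003],[0,0,-3.5]],
    [0,[0.0127,-0.0002,-0.0003],[0,0,-7]],
    [0,[0.0191,-0.0009,-0.0003],[0,0,-10.5]],
    [0,[0.0253,-0.002,-0.0003],[0,0,-14]],
    [0,[0.0315,-0.0034,-0.0003],[0,0,-17.5]],
    [0,[0.0315,-0.0034,-0.0003],[0,0,-17.5]],
    [0,[0.0315,-0.0034,-0.0003],[0,0,-17.5]]
  ]
}}

```text
time_s: 15.03
tool_pos: [0.6199, 0.1593, 0.0282]
orientation: [-0.0, 0.79, 0.613, 0.002]
contact_force: [0.9, 3.7, 5.5]
opening: 0.0002
finger_force: 2.9
```

>>> {"op": "play_rows", "data": {
  "commands": [
    [0,[0,0,0.02],[0,0,0]],
    [0,[0,0,0.05],[0,0,0]],
    [0,[0,0,0.08],[0,0,0]],
    [0.06,[-0.03,-0.03,0.1],[0,0,0]],
    [0.06,[-0.06,-0.06,0.12],[0,0,0]],
    [0.06,[-0.09,-0.1,0.12],[0,0,0]],
    [0.06,[-0.11,-0.14,0.12],[0,0,0]],
    [0.06,[-0.11,-0.14,0.12],[0,0,0]]
  ]
}}

```text
time_s: 15.7
tool_pos: [0.5063, 0.0157, 0.1471]
orientation: [0.0, 0.79, 0.613, -0.0]
contact_force: [-0.2, -0.8, -0.1]
opening: 0.026
finger_force: 0.0
```

Run:
```python
from h import *
s=robot.get_state();print(s['contact_force'],s['tool_pos'],s['q'],s['orientation'])
snap('top','t3');snap('scene','s4');snap('wrist','w3')
a=cv2.imread('pics/t3.png')[150:260,280:440];b=cv2.imread('pics/s4.png')[140:260,260:420]
cv2.imwrite('pics/m3.png',np.hstack([cv2.resize(a,(400,275),interpolation=2),cv2.resize(b,(367,275),interpolation=2)]))
c=cv2.imread('pics/w3.png');cv2.imwrite('pics/m4.png',np.vstack([cv2.imread('pics/m3.png')[:,:640],cv2.resize(c,(512,320))[:, :] if 0 else cv2.copyMakeBorder(cv2.resize(c,(512,320)),0,0,0,128,0)]))
```

```text
[-0.16490663 -0.77781857 -0.08574702] [0.50626581 0.01568211 0.14710491] [-1.24369025e-01 -1.82030870e-02  1.88811121e+00 -6.82437430e-04
  1.27179022e+00  1.25862533e-01] [ 1.93403674e-04  7.89757359e-01  6.13419273e-01 -2.67789472e-04]
```

View pics/m4.png

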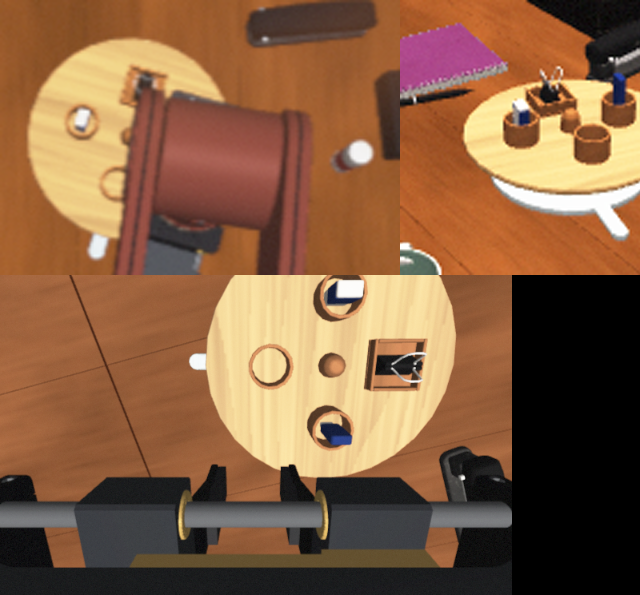

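The wrist view (lower panel) shows the tab at (198,362), the empty cup at (270,367), the knob at (332,365) and the tray at (398,365). The cup is nearly at the front, so I'll measure it precisely.

Run:
```python
from h import *
P,d,p=cloud('w3');hsv=cv2.cvtColor(p,cv2.COLOR_RGB2HSV)
# plate edge points (arc, from mask lower-left boundary)
m=((hsv[:,:,0]>14)&(hsv[:,:,0]<32)&(hsv[:,:,2]>170)).astype(np.uint8);m[240:]=0
n,l,st,ce=cv2.connectedComponentsWithStats(m);k=l[130,300];cn=max(cv2.findContours((l==k).astype(np.uint8),0,1)[0],key=len)[:,0]
zp=.0525
w=np.array([ray('w3',u,v,zp)[:2] for u,v in cn]);r=np.hypot(*(w-[.5927,.0585]).T);w=w[(r>.112)&(cn[:,1]>3)]
for it in range(3):
    A=np.c_[2*w,np.ones(len(w))];s=np.linalg.lstsq(A,(w**2).sum(1),rcond=None)[0];C=s[:2];R=np.sqrt(s[2]+C@C);e=abs(np.hypot(*(w-C).T)-R);w=w[e<.003]
print('axis',C,R,len(w))
mt=np.zeros((400,640),np.uint8);g=(p.min(2)>150)&(hsv[:,:,1]<40);mt[80:140,220:266]=g[80:140,220:266]
v,u=np.nonzero(mt);t=np.array([ray('w3',a,b,.008)[:2] for a,b in zip(u,v)])-C;print('tab',len(t),t.mean(0),np.degrees(np.arctan2(*t.mean(0)[::-1]))%360, np.hypot(*t.T).max())
gray=cv2.cvtColor(p,cv2.COLOR_RGB2GRAY);x=gray[80:150,295:385];x=cv2.resize(x,None,fx=4,fy=4,interpolation=2)
h=cv2.HoughCircles(x,cv2.HOUGH_GRADIENT,1,200,param1=100,param2=20,minRadius=60,maxRadius=125);print(h)
for cx,cy,cr in h[0][:2]:
    q=ray('w3',295+(cx+.5)/4-.5,80+(cy+.5)/4-.5,zp+.028)[:2]-C;print('empty',q,np.hypot(*q),np.degrees(np.arctan2(q[1],q[0]))%360)
for nme,a,b,z in[('empty',270,367,zp+.028),('knob',332,365,.06),('tray',398,365,zp+.01)]:
    q=ray('w3',a*1.25,(b-275)*1.25,z)[:2]-C;print(nme,q,np.degrees(np.arctan2(q[1],q[0]))%180)
cv2.imwrite('pics/w3c.png',cv2.resize(p[60:180,220:380,::-1],(800,600),interpolation=2))
```

```text
axis [0.59373428 0.05998663] 0.11775570361710364 525
tab 386 [-0.12909642  0.03495006] 164.85153591234962 0.14393486064237374
[[[174.5 137.5 112.4]]]
empty [-0.05593023  0.01448259] 0.05777487447670041 165.4826759071822
empty [-0.05658791  0.01395948] 166.1425694640856
knob [ 0.00061129 -0.00023113] 159.2882947462895
tray [ 0.05894072 -0.01523511] 165.50728330586617
```

View pics/w3c.png

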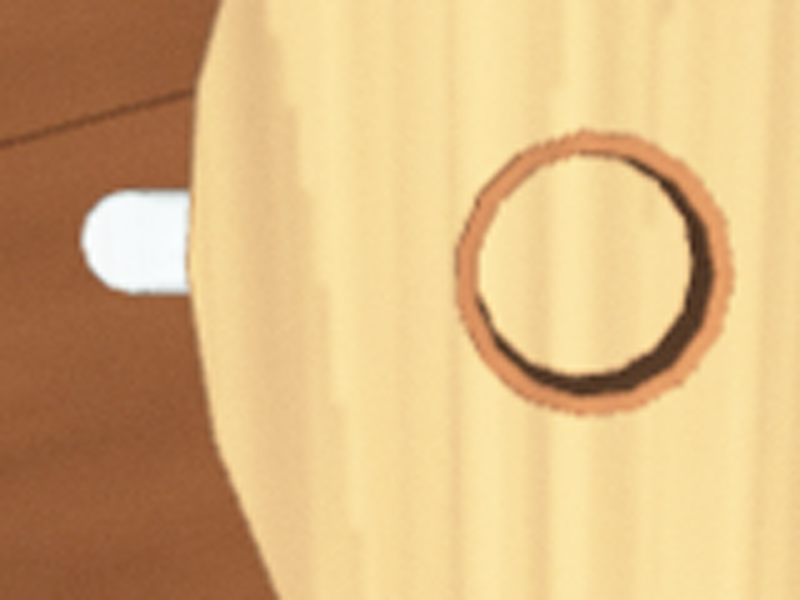

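Tab at 164.9° and cup at about 165.5°, so the cup is square to the front within about 0.6°. Next I'll check the tip offset with the fingers open, the surroundings of the glue stick, and how high the box is.

Run:
```python
from h import *
P,d,p=cloud('w3')
for y,x in [(467,217),(470,217),(475,217),(467,287),(472,287),(500,205),(500,295)]:
    v,u=int((y-275)*1.25),int(x*1.25);print(v,u,P[v,u].round(3),p[v,u])
P,d,p=cloud('top0')
for v in(178,185,194,205,211):print([(u,P[v,u].round(3).tolist()) for u in(428,434,438,460,484)])
print('stapler',[P[v,u].round(3).tolist() for v,u in((159,382),(156,428),(160,405))])
P,d,p=cloud('t3');X=P.reshape(-1,3);m=(np.hypot(X[:,0]-.576,X[:,1]+.2)<.03)&(X[:,2]>.075)&(X[:,2]<.1);print('glue top',X[m].mean(0),m.sum(),X[m].min(0),X[m].max(0))
print(robot.get_state()['opening'])
```

```text
240 271 [0.488 0.031 0.172] [19 20 21]
243 271 [0.488 0.031 0.175] [18 20 20]
250 271 [0.489 0.03  0.181] [28 26 26]
240 358 [0.529 0.019 0.169] [23 23 27]
246 358 [0.528 0.02  0.177] [26 25 26]
281 256 [0.487 0.031 0.211] [ 8 10  8]
281 368 [0.528 0.02  0.209] [22 22 25]
[(428, [0.693, -0.24, -0.002]), (434, [0.68, -0.241, 0.059]), (438, [0.68, -0.252, 0.06]), (460, [0.682, -0.318, 0.058]), (484, [0.684, -0.389, 0.058])]
[(428, [0.67, -0.238, 0.002]), (434, [0.661, -0.243, 0.048]), (438, [0.66, -0.253, 0.056]), (460, [0.661, -0.317, 0.058]), (484, [0.664, -0.389, 0.056])]
[(428, [0.642, -0.239, 0.0]), (434, [0.635, -0.244, 0.044]), (438, [0.632, -0.251, 0.06]), (460, [0.634, -0.317, 0.057]), (484, [0.637, -0.389, 0.054])]
[(428, [0.608, -0.238, 0.002]), (434, [0.605, -0.249, 0.025]), (438, [0.599, -0.251, 0.061]), (460, [0.601, -0.315, 0.06]), (484, [0.604, -0.386, 0.057])]
[(428, [0.59, -0.239, -0.006]), (434, [0.587, -0.25, 0.022]), (438, [0.582, -0.252, 0.055]), (460, [0.586, -0.321, 0.043]), (484, [0.595, -0.41, -0.003])]
stapler [[0.733, -0.087, 0.058], [0.75, -0.228, 0.046], [0.731, -0.155, 0.06]]
glue top [ 0.57735077 -0.19841472  0.08810254] 81 [ 0.56536616 -0.21155009  0.07590821] [ 0.59135937 -0.18703828  0.0955287 ]
0.03775885286117732
```

>>> {"op": "play_rows", "data": {
  "commands": [
    [0.06,[0.02,-0.04,0.02],[0,0,0]],
    [0.06,[0.03,-0.08,0.02],[0,0,0]],
    [0.06,[0.04,-0.12,0.02],[0,0,0]],
    [0.06,[0.05,-0.16,0.02],[0,0,0]],
    [0.06,[0.055,-0.2,0.02],[0,0,0]],
    [0.06,[0.06,-0.24,0.02],[0,0,0]],
    [0.06,[0.06,-0.255,0.02],[0,0,0]],
    [0.06,[0.06,-0.255,0.02],[0,0,0]]
  ]
}}

```text
time_s: 16.52
tool_pos: [0.569, -0.2405, 0.1663]
orientation: [0.0, 0.791, 0.612, -0.0]
contact_force: [-0.4, -0.2, -0.2]
opening: 0.06
finger_force: 0.0
```

Run:
```python
from h import *
s=robot.get_state();print(s['tool_pos'],s['opening'],s['q'])
snap('wrist','w4');snap('top','t4');P,d,p=cloud('w4');X=P.reshape(-1,3)
m=(np.hypot(X[:,0]-.577,X[:,1]+.199)<.025)&(X[:,2]>.08)&(X[:,2]<.1)
q=X[m];print('wrist depth glue top',q.mean(0),np.median(q[:,2]),m.sum(),q.min(0),q.max(0))
v,u=np.nonzero(m.reshape(400,640));print(u.min(),u.max(),v.min(),v.max())
if len(u):
    c,r=cv2.minEnclosingCircle((q[:,:2]*10000).astype(np.float32));print('circ',np.array(c)/1e4,r/1e4)
    print('ray',ray('w4',(u.min()+u.max())/2,(v.min()+v.max())/2,.09))
# top camera now: is cup still; axis-corrected
C=np.array([.5927,.0585])
P,d,p=cloud('t4');cv2.imwrite('pics/t4c.png',cv2.resize(p[150:260,280:440,::-1],(800,550),interpolation=2))
```

```text
[ 0.56899649 -0.24045101  0.16628834] 0.05996653022148384 [-5.27226345e-01  2.28677963e-01  1.58317070e+00 -3.26077892e-04
  1.32960869e+00 -2.74169077e-01]
wrist depth glue top [ 0.57954091 -0.19959321  0.08871862] 0.08887900252060155 1002 [ 0.56645378 -0.21322721  0.08005233] [ 0.59251864 -0.18708302  0.09109955]
299 333 127 162
circ [ 0.57952495 -0.2003655 ] 0.013297541809082032
ray [ 0.57942497 -0.19945927  0.09      ]
```

>>> {"op": "play_rows", "data": {
  "commands": [
    [0.06,[0.0105,0.0405,0],[0,0,0]],
    [0.06,[0.0105,0.0405,-0.02],[0,0,0]],
    [0.06,[0.0105,0.0405,-0.05],[0,0,0]],
    [0.06,[0.0105,0.0405,-0.08],[0,0,0]],
    [0.06,[0.0105,0.0405,-0.088],[0,0,0]],
    [0.06,[0.0105,0.0405,-0.088],[0,0,0]],
    [0.06,[0.0105,0.0405,-0.088],[0,0,0]]
  ]
}}

```text
time_s: 17.2
tool_pos: [0.5792, -0.1954, 0.0797]
orientation: [-0.0, 0.789, 0.614, 0.0]
contact_force: [0.3, -0.1, -0.5]
opening: 0.0606
finger_force: 0.0
```

>>> {"op": "play_rows", "data": {
  "commands": [
    [0.06,[0.0003,-0.0045,0],[0,0,0]],
    [0.06,[0.0003,-0.0045,-0.005],[0,0,0]],
    [0.06,[0.0003,-0.0045,-0.02],[0,0,0]],
    [0.06,[0.0003,-0.0045,-0.035],[0,0,0]],
    [0.06,[0.0003,-0.0045,-0.05],[0,0,0]],
    [0.06,[0.0003,-0.0045,-0.06],[0,0,0]],
    [0.06,[0.0003,-0.0045,-0.065],[0,0,0]],
    [0.06,[0.0003,-0.0045,-0.065],[0,0,0]]
  ]
}}

```text
time_s: 17.87
tool_pos: [0.5787, -0.2012, 0.0135]
orientation: [-0.001, 0.79, 0.613, -0.0]
contact_force: [-0.4, 0.1, 0.8]
opening: 0.06
finger_force: 0.0
```

>>> {"op": "play_rows", "data": {
  "commands": [
    [0.045,[0,0,0],[0,0,0]],
    [0.035,[0,0,0],[0,0,0]],
    [0.03,[0,0,0],[0,0,0]],
    [0.02,[0,0,0],[0,0,0]],
    [0.02,[0,0,0],[0,0,0]],
    [0.02,[0,0,0],[0,0,0]],
    [0.02,[0,0,0],[0,0,0]],
    [0.02,[0,0,0],[0,0,0]]
  ]
}}

```text
time_s: 18.53
tool_pos: [0.5793, -0.2013, 0.0146]
orientation: [0.0, 0.79, 0.614, 0.0]
contact_force: [-0.3, 1.2, 1.8]
opening: 0.0261
finger_force: 30.0
```

>>> {"op": "play_rows", "data": {
  "commands": [
    [0.02,[0,0,0.005],[0,0,0]],
    [0.02,[0,0,0.02],[0,0,0]],
    [0.02,[0,0,0.045],[0,0,0]],
    [0.02,[0,0,0.075],[0,0,0]],
    [0.02,[0,0,0.1],[0,0,0]],
    [0.02,[0,0,0.115],[0,0,0]],
    [0.02,[0,0,0.12],[0,0,0]],
    [0.02,[0,0,0.12],[0,0,0]]
  ]
}}

```text
time_s: 19.2
tool_pos: [0.5802, -0.2017, 0.1362]
orientation: [0.002, 0.79, 0.614, 0.001]
contact_force: [-0.0, 0.7, -1.4]
opening: 0.0262
finger_force: 30.0
```

>>> {"op": "play_rows", "data": {
  "commands": [
    [0.02,[-0.002,0.015,0],[0,0,0]],
    [0.02,[-0.006,0.045,0],[0,0,0]],
    [0.02,[-0.011,0.075,0],[0,0,0]],
    [0.02,[-0.016,0.105,0],[0,0,0]],
    [0.02,[-0.02,0.135,0],[0,0,0]],
    [0.02,[-0.025,0.165,0],[0,0,0]],
    [0.02,[-0.03,0.195,0],[0,0,0]],
    [0.02,[-0.034,0.22,0],[0,0,0]]
  ]
}}

```text
time_s: 19.87
tool_pos: [0.5426, 0.0217, 0.1318]
orientation: [-0.002, 0.789, 0.614, -0.001]
contact_force: [1.1, -0.0, -0.4]
opening: 0.0261
finger_force: 30.0
```

>>> {"op": "play_rows", "data": {
  "commands": [
    [0.02,[-0.004,0.02,0],[0,0,0]],
    [0.02,[-0.006,0.035,0],[0,0,0]],
    [0.02,[-0.007,0.045,0],[0,0,0]],
    [0.02,[-0.008,0.052,0],[0,0,0]],
    [0.02,[-0.008,0.0545,0],[0,0,0]],
    [0.02,[-0.008,0.0545,0],[0,0,0]],
    [0.02,[-0.008,0.0545,0],[0,0,0]]
  ]
}}

```text
time_s: 20.45
tool_pos: [0.5371, 0.0728, 0.1339]
orientation: [-0.0, 0.79, 0.613, -0.0]
contact_force: [0.4, -0.1, -0.1]
opening: 0.0263
finger_force: 30.0
```

Run:
```python
from h import *
s=robot.get_state();print(s['tool_pos'],s['opening'],s['orientation'],s['time_s'])
snap('scene','s5');p,d,c=snap('wrist','w5');P,d,_=cloud('w5')
X=P.reshape(-1,3);m=(np.hypot(X[:,0]-.538,X[:,1]-.0745)<.03)&(X[:,2]>.19)&(X[:,2]<.23);print('stick top',X[m].mean(0) if m.any() else 0,m.sum(),X[m].min(0),X[m].max(0))
P,d,_=cloud('s5');X=P.reshape(-1,3);
for z0 in(.125,.14,.185,.2):
    m=(np.hypot(X[:,0]-.538,X[:,1]-.0745)<.03)&(abs(X[:,2]-z0)<.006);print(z0,X[m].mean(0),m.sum())
a=cv2.imread('pics/s5.png')[90:250,250:420];b=cv2.imread('pics/w5.png')
cv2.imwrite('pics/m5.png',np.hstack([cv2.resize(a,(425,400),interpolation=2),cv2.resize(b,(375,234)) if 0 else cv2.copyMakeBorder(cv2.resize(b,(375,234)),0,166,0,0,0)]))
```

```text
[0.53713302 0.07275235 0.13392626] 0.026316802621952885 [-2.19418045e-05  7.89750738e-01  6.13427830e-01 -2.61161030e-04] 20.45
stick top [0.53778969 0.07481727 0.20586608] 4876 [0.51541849 0.05646596 0.19000857] [0.56419834 0.09389831 0.22996782]
0.125 [0.52905376 0.08201606 0.1261224 ] 40
0.14 [0.5299529 0.0817542 0.1406216] 49
0.185 [0.52617042 0.0829719  0.18538452] 78
0.2 [0.53488181 0.0870534  0.19919958] 37
```

View pics/m5.png

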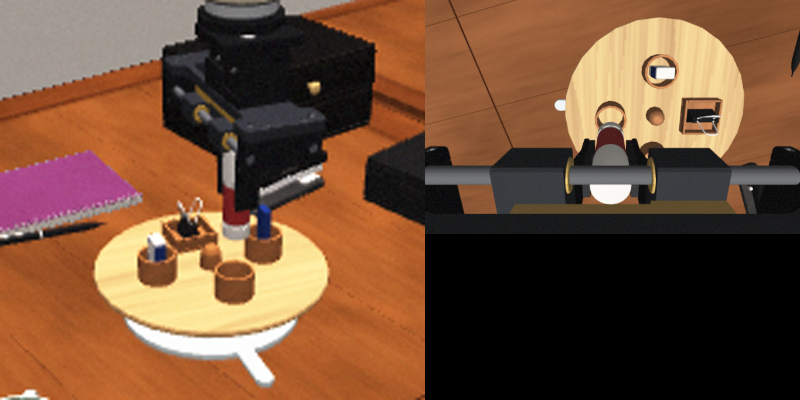

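The picture shows the stick held upright above the empty front cup, which is at scene crop (234,280). This is my tenth and last picture. Lowering.

>>> {"op": "play_rows", "data": {
  "commands": [
    [0.02,[0.0003,0.0004,-0.005],[0,0,0]],
    [0.02,[0.0003,0.0004,-0.015],[0,0,0]],
    [0.02,[0.0003,0.0004,-0.025],[0,0,0]],
    [0.02,[0.0003,0.0004,-0.031],[0,0,0]],
    [0.02,[0.0003,0.0004,-0.034],[0,0,0]],
    [0.02,[0.0003,0.0004,-0.034],[0,0,0]]
  ]
}}

```text
time_s: 21.05
tool_pos: [0.5363, 0.0736, 0.0986]
orientation: [-0.001, 0.79, 0.614, -0.001]
contact_force: [-0.0, -0.1, -0.3]
opening: 0.0261
finger_force: 30.0
```

>>> {"op": "play_rows", "data": {
  "commands": [
    [0.02,[0,0,-0.002],[0,0,0]],
    [0.02,[0,0,-0.004],[0,0,0]],
    [0.02,[0,0,-0.006],[0,0,0]],
    [0.02,[0,0,-0.008],[0,0,0]],
    [0.02,[0,0,-0.01],[0,0,0]],
    [0.02,[0,0,-0.01],[0,0,0]],
    [0.02,[0,0,-0.01],[0,0,0]]
  ]
}}

```text
time_s: 21.63
tool_pos: [0.5373, 0.0737, 0.0901]
orientation: [-0.0, 0.79, 0.614, -0.0]
contact_force: [-0.1, -0.3, -1.4]
opening: 0.026
finger_force: 30.0
```

Run:
```python
from h import *
s=robot.get_state();print(s['tool_pos'],s['contact_force'],s['torque'])
```

```text
[0.53734459 0.07369651 0.09013009] [-0.07696404 -0.28083171 -1.43789833] [-0.01780634 -0.05185561  0.02694842]
```

>>> {"op": "play_rows", "data": {
  "commands": [
    [0.02,[0,0,-0.0015],[0,0,0]],
    [0.02,[0,0,-0.003],[0,0,0]],
    [0.02,[0,0,-0.005],[0,0,0]],
    [0.02,[0,0,-0.007],[0,0,0]],
    [0.02,[0,0,-0.008],[0,0,0]],
    [0.02,[0,0,-0.008],[0,0,0]]
  ]
}}

```text
time_s: 22.13
tool_pos: [0.5371, 0.0737, 0.0818]
orientation: [-0.0, 0.79, 0.614, -0.0]
contact_force: [0.3, -0.2, -0.9]
opening: 0.0262
finger_force: 30.0
```

>>> {"op": "play_rows", "data": {
  "commands": [
    [0.02,[0,0,-0.002],[0,0,0]],
    [0.02,[0,0,-0.005],[0,0,0]],
    [0.02,[0,0,-0.008],[0,0,0]],
    [0.02,[0,0,-0.01],[0,0,0]],
    [0.02,[0,0,-0.01],[0,0,0]],
    [0.02,[0,0,-0.01],[0,0,0]]
  ]
}}

```text
time_s: 22.63
tool_pos: [0.5372, 0.0737, 0.0719]
orientation: [-0.0, 0.79, 0.614, -0.0]
contact_force: [-0.2, 1.0, -0.8]
opening: 0.0261
finger_force: 30.0
```

>>> {"op": "play_rows", "data": {
  "commands": [
    [0.02,[0,0,-0.001],[0,0,0]],
    [0.02,[0,0,-0.002],[0,0,0]],
    [0.02,[0,0,-0.002],[0,0,0]],
    [0.02,[0,0,-0.002],[0,0,0]]
  ]
}}

```text
time_s: 22.97
tool_pos: [0.5374, 0.0737, 0.0702]
orientation: [-0.0, 0.79, 0.614, -0.0]
contact_force: [0.5, -0.7, 0.7]
opening: 0.0262
finger_force: 30.0
```

>>> {"op": "play_rows", "data": {
  "commands": [
    [0.02,[0,0,-0.0005],[0,0,0]],
    [0.02,[0,0,-0.001],[0,0,0]],
    [0.02,[0,0,-0.001],[0,0,0]],
    [0.02,[0,0,-0.001],[0,0,0]]
  ]
}}

```text
time_s: 23.3
tool_pos: [0.5374, 0.0737, 0.0692]
orientation: [-0.0, 0.79, 0.614, -0.0]
contact_force: [-0.1, 0.3, 0.2]
opening: 0.0261
finger_force: 30.0
```

>>> {"op": "play_rows", "data": {
  "commands": [
    [0.02,[0,0,-0.0005],[0,0,0]],
    [0.02,[0,0,-0.001],[0,0,0]],
    [0.02,[0,0,-0.001],[0,0,0]],
    [0.02,[0,0,-0.001],[0,0,0]]
  ]
}}

```text
time_s: 23.63
tool_pos: [0.5374, 0.0736, 0.0682]
orientation: [-0.0, 0.79, 0.614, -0.0]
contact_force: [0.3, -0.8, -0.7]
opening: 0.0262
finger_force: 30.0
```

>>> {"op": "play_rows", "data": {
  "commands": [
    [0.02,[0,0,-0.0005],[0,0,0]],
    [0.02,[0,0,-0.001],[0,0,0]],
    [0.02,[0,0,-0.001],[0,0,0]],
    [0.02,[0,0,-0.001],[0,0,0]]
  ]
}}

```text
time_s: 23.97
tool_pos: [0.5374, 0.0737, 0.0672]
orientation: [-0.0, 0.79, 0.614, -0.0]
contact_force: [0.8, 0.0, 0.4]
opening: 0.0261
finger_force: 30.0
```

>>> {"op": "play_rows", "data": {
  "commands": [
    [0.02,[0,0,-0.0005],[0,0,0]],
    [0.02,[0,0,-0.001],[0,0,0]],
    [0.02,[0,0,-0.001],[0,0,0]],
    [0.02,[0,0,-0.001],[0,0,0]]
  ]
}}

```text
time_s: 24.3
tool_pos: [0.5375, 0.0737, 0.0664]
orientation: [0.0, 0.79, 0.614, 0.0]
contact_force: [0.0, 0.3, 0.7]
opening: 0.0261
finger_force: 30.0
```

>>> {"op": "play_rows", "data": {
  "commands": [
    [0.02,[0,0,-0.0003],[0,0,0]],
    [0.02,[0,0,-0.0005],[0,0,0]],
    [0.02,[0,0,-0.0005],[0,0,0]],
    [0.02,[0,0,-0.0005],[0,0,0]]
  ]
}}

```text
time_s: 24.63
tool_pos: [0.5375, 0.0737, 0.066]
orientation: [0.0, 0.79, 0.614, 0.0]
contact_force: [-1.6, -0.8, 3.8]
opening: 0.0265
finger_force: 30.0
```

On the cup floor at about 4 N. Releasing gently.

>>> {"op": "play_rows", "data": {
  "commands": [
    [0.027,[0,0,0.0003],[0,0,0]],
    [0.029,[0,0,0.0003],[0,0,0]],
    [0.032,[0,0,0.0003],[0,0,0]],
    [0.036,[0,0,0.0003],[0,0,0]],
    [0.042,[0,0,0.0003],[0,0,0]],
    [0.048,[0,0,0.0003],[0,0,0]],
    [0.05,[0,0,0.0003],[0,0,0]],
    [0.05,[0,0,0.0003],[0,0,0]]
  ]
}}

```text
time_s: 25.3
tool_pos: [0.5374, 0.0737, 0.066]
orientation: [-0.0, 0.79, 0.614, -0.0]
contact_force: [0.1, -0.2, 0.0]
opening: 0.0485
finger_force: 0.0
```

>>> {"op": "play_rows", "data": {
  "commands": [
    [0.05,[0,0,0.004],[0,0,0]],
    [0.05,[0,0,0.015],[0,0,0]],
    [0.05,[0,0,0.03],[0,0,0]],
    [0.05,[0,0,0.05],[0,0,0]],
    [0.05,[0,0,0.075],[0,0,0]],
    [0.05,[0,0,0.1],[0,0,0]],
    [0.05,[0,0,0.11],[0,0,0]],
    [0.05,[0,0,0.11],[0,0,0]]
  ]
}}

```text
time_s: 25.97
tool_pos: [0.5399, 0.0737, 0.1802]
orientation: [0.002, 0.79, 0.614, 0.003]
contact_force: [0.5, -0.5, 0.5]
opening: 0.0498
finger_force: 0.0
```

>>> {"op": "play_rows", "data": {
  "commands": [
    [0.05,[0,-0.03,0],[0,0,0]],
    [0.05,[0,-0.06,0],[0,0,0]],
    [0.05,[0,-0.09,0],[0,0,0]],
    [0.05,[0,-0.11,0],[0,0,0]],
    [0.05,[0,-0.11,0],[0,0,0]],
    [0.05,[0,-0.11,0],[0,0,0]],
    [0.05,[0,-0.11,0],[0,0,0]]
  ]
}}

```text
time_s: 26.55
tool_pos: [0.5368, -0.0357, 0.1749]
orientation: [-0.001, 0.79, 0.613, -0.0]
contact_force: [0.2, -0.0, -0.5]
opening: 0.0497
finger_force: 0.0
```

Run:
```python
from h import *
s=robot.get_state();print(s['tool_pos'],s['contact_force'],s['time_s'])
snap('wrist','w6');snap('scene','s6');snap('top','t6')
for f in('w6','s6','t6'):
    P,d,p=cloud(f);X=P.reshape(-1,3);D=np.hypot(X[:,0]-.5377,X[:,1]-.0746)
    for lo,hi in((.095,.115),(.125,.138),(.1385,.15)):
        m=(D<.03)&(X[:,2]>lo)&(X[:,2]<hi);print(f,lo,m.sum(),X[m].mean(0).round(4) if m.any() else '')
P,d,p=cloud('w6');hsv=cv2.cvtColor(p,cv2.COLOR_RGB2HSV)
C=np.array([.59373,.05999])
for n,a,z in(('eraser/mem+90',75,.03),('mem-90',255,.03)):print(n,pix('w6',[[*(C+.058*np.array([np.cos(np.radians(a)),np.sin(np.radians(a))])),.0805]]))
# tab and tray(brown) angle
X=P
mt=(p.min(2)>150)&(hsv[:,:,1]<40)&(np.hypot(P[:,:,0]-C[0],P[:,:,1]-C[1])>.118)&(np.hypot(P[:,:,0]-C[0],P[:,:,1]-C[1])<.15)&(P[:,:,2]<.02)
t=P[mt][:,:2]-C;print('tab',mt.sum(),np.degrees(np.arctan2(*t.mean(0)[::-1]))%360)
r=np.hypot(P[:,:,0]-C[0],P[:,:,1]-C[1]);a=np.degrees(np.arctan2(P[:,:,1]-C[1],P[:,:,0]-C[0]))
mk=(r>.03)&(r<.09)&(abs(a+15)<35)&(P[:,:,2]>.056)&(P[:,:,2]<.08)&(hsv[:,:,0]<14);q=P[mk][:,:2]-C
if mk.any():
    c,(w,h),an=cv2.minAreaRect((q*1e4).astype(np.float32));print('tray',mk.sum(),np.array(c)/1e4,w/1e4,h/1e4,an,np.degrees(np.arctan2(c[1],c[0])))
```

```text
[ 0.53679184 -0.03572578  0.17490841] [ 0.18968984 -0.04755631 -0.47343616] 26.55
w6 0.095 60 [0.5435 0.0644 0.1056]
w6 0.125 110 [0.5431 0.0646 0.1317]
w6 0.1385 1786 [0.5382 0.0743 0.1411]
s6 0.095 76 [0.5299 0.0828 0.1049]
s6 0.125 56 [0.5305 0.0818 0.1313]
s6 0.1385 64 [0.535 0.078 0.142]
t6 0.095 5 [0.526  0.0784 0.103 ]
t6 0.125 6 [0.5281 0.0772 0.1337]
t6 0.1385 71 [0.5366 0.0744 0.1422]
eraser/mem+90 [[363.32123698 -38.80737954]]
mem-90 [[355.98523393 132.87542581]]
tab 248 164.99449011615263
tray 1534 [ 0.05630761 -0.01418056] 0.04508836669921875 0.045706842041015626 75.6607894897461 -14.13547254312095
```

```bash
python3 -c "
from station import robot
print(robot.finish_job())"
```

```text
the job is handed in; nothing more can be done
None
```

The glue stick is standing upright in the empty cup and released. The cup is at the front, within about 1° of the pointer tab, and I handed the job in at about 27 s with the arm clear; no verdict came back.

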